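# Show which bulb goes in which holder

## Task

Make the lamp board dead by pressing the raised near half of its rocker switch fully down with the fingertips. Then show me what to fit: point down at the slim candle-shaped bulb in the top crate, fingertips straight above its tip by about two centimetres, stay there for two seconds, and then point in the same way at the mouth of the one empty lamp holder and stay, finishing while you still point at it, with the switch left off. Do not point at any other bulb on the way, and touch and move nothing but the switch.

Things in the scene. Friction and masses are not known exactly. Their poses are not given: they have to be found in the camera images.
- rocker (a joint): Angle (rad) of the white rocker paddle of the switch, -0.2 to 0.2. Positive (start 0.15 to 0.2) is on: the near half, towards the robot, stands raised. Negative is off: near half down, far half raised. It hinges about the switch box's y axis, 32 mm above the underside of the box, and stays where it is left by friction (about 3 N pressed 22 mm from the hinge).
- rocker_near (a point): Middle of the near half of the paddle's top face, 22 mm towards the robot from the hinge; moves with the paddle. The paddle is 62 mm long (x), 50 mm wide (y), 10 mm thick; from fully on to fully off this point goes down about 9 mm.
- switch_box: White square switch box, 84 x 84 x 28 mm, fixed on the near side of the lamp board. Origin at the centre of its underside, 18 mm above the shelf; x points away from the robot at yaw 0, z up. Yaw up to 0.45 rad.
- candle_top (a point): Tip of the candle bulb, the slim pointed one: 35 mm across, 108 mm tall, white, standing loose, cap down, in a hole of the card insert in the top crate. Its tip is about 213 mm above the shelf.
- candle: The candle bulb; origin at the bottom of its cap, z along the bulb.
- globe_top (a point): Top of the globe bulb, the big ball: 80 mm across, 112 mm tall, in another hole of the same insert. The three bulbs stand in a row, 85 mm apart, in any order.
- globe: The globe bulb; origin at the bottom of its cap.
- reflector_top (a point): Top of the reflector bulb, cone-shaped with a broad flat face: 63 mm across, 100 mm tall, in the third hole.
- reflector: The reflector bulb; origin at the bottom of its cap.
- crates: Two stacked grey plastic crates, fixed, 200 mm (x) x 300 mm (y), 5 mm walls: lower one 100 mm high, upper one 75 mm, so the rim is at 175 mm and the upper floor at 105 mm above the shelf. Origin at the centre of the underside; the row of bulbs runs along y through the middle.
- board: Plywood lamp board lying fixed on the shelf, 240 mm (x) x 300 mm (y) x 18 mm. Three white bayonet holders stand along its far side, 100 mm apart along its y; the switch is on its near side. Origin at the centre of its underside.
- empty_holder_top (a point): Centre of the open mouth of the one lamp holder without a bulb, level with its rim, 68 mm above the shelf. The holder is an upright tube 33 mm across with a 62 mm base disc, 50 mm tall. It may be any of the three.
- empty_holder: The empty lamp holder, fixed; origin at the centre of its underside on the board.
- filled_1_top (a point): Top of the small round bulb (47 mm across) fitted in one of the other holders, 120 mm above the shelf.
- filled_1: That holder with its bulb, fixed; origin at the centre of its underside on the board.
- filled_2_top (a point): Top of the small round bulb in the other filled holder, 120 mm above the shelf.
- filled_2: That holder with its bulb, fixed; origin at the centre of its underside on the board.
- torch: Red torch lying on the shelf, 140 mm long, 46 mm across at the ridged head. Leave alone.
- jar: Clear glass jar with wire clamp lid, 90 mm across, 124 mm tall. Leave alone.
- spray_can: Spray can, 52 mm across, 170 mm tall. Leave alone.
- tape: Roll of black tape lying flat, 84 mm across, 19 mm high. Leave alone.
- screwdriver: Screwdriver lying on the shelf, 180 mm long. Leave alone.
- fuse_box: Cardboard box, 100 x 60 x 40 mm. Leave alone.
Things that resemble listed ones, but are neither listed nor needed, are in the scene too. What is shaped like the candle but orange or pink is not meant.

How it is judged:
By the outcome, as a careful person would: the job done as asked, in the order asked, and still so for the second after the job is handed in, with the robot touching nothing.
It also fails if it takes over 48 s, if anything falls off the work surface, if the arm or the gripper's body presses on something with over 40 N, if the wrist force passes 120 N, or if a joint passes its speed limit or range.

## Robot

A 7-joint arm with a two-finger parallel gripper is mounted at the origin on the work surface. World frame = base frame: x ahead of the robot, y to its left, z up, the work surface at z = 0. Lengths are in m, angles in rad, forces in N, time in s.
With the tool pointing down it reaches from about 0.425 to 0.875 m from the base axis. Payload 4.7 kg.
Tool frame: the origin (TCP) lies where the fingers leave the gripper's body, on its centre line; the fingertips stand 70 mm ahead of it and the grasp point (between the pads) lies 51 mm ahead of it; z points along the fingers, y is the line along which they close (so a half turn about z gives the same grasp; the last joint's range is limited). The gripper opens to 87 mm and grips with 3 to 60 N. Pads are 19 mm wide; open, the fingers measure 117 mm over their backs; the gripper's body (75 mm by 190 mm) begins 51 mm behind the grasp point.
Start: joints at [-1.314, 0.321, -0.07, 1.45, 0.023, 1.371, -0.057], TCP at [0.156, 0.631, 0.292] pointing down, gripper open.
Joint ranges: [-2.86, 2.86], [-0.3, 2.09], [-1.38, 1.24], [0.06, 2.45], [-1.56, 4.7], [0.09, 2.05], [-2.69, 2.69]. Speed limits (rad/s): [2.57, 2.57, 3.14, 3.14, 3.14, 3.14, 3.14].

## Interface

Orientations are given as a rotation vector (axis times angle).
In Python, from bench import get_state, get_image, get_calibration, close_job gives the robot as it stands.
- The arm moves only by the tool send_rows, never from a script. Its argument "rows" is a list of rows, each an object of numbers: "hand": the finger opening in mm, from 0 to 87; "x", "y", "z": the shift along the world's x, y, z in mm; "roll": the turn about the world's z in degrees. A call has 1 to 10 rows; each row shifts and turns the commanded pose from where the row before left it; what a row does not reach is not made up. A row lasts 1/10 s, in which the tool goes at most 50 mm and 8.59 degrees, less where a joint would pass 70% of its speed; a pose out of reach is approached as far as the arm can. A call is refused whole if a number of a shift passes 50 or a number of a turn 8.59, either way. A call with a gripper value outside its range is refused whole. The fingers move at their own pace and stop on an object; "force" is the grip in N (left out, the last holds). Time passes only in rows, so rows that do not move let the fingers close. It gives the time, the measured TCP pose, the force, the opening and the grip force at its end, in the units of the state.
- get_state(): the state, without advancing time (a new reading comes with each control period).
- get_image(name): name is "scene" or "top" or "wrist"; returns the picture (480x640x3 uint8, blue, green, red); there is no depth.
- get_calibration(name): a dict with "mtx" (3x3 intrinsics, pixels), "world_from_camera" (4x4, takes a point from camera to world coordinates). Camera axes: x right, y down, z forward; pixel columns grow to the right and rows downward; lengths in m; the calibration is good to about 2 mm. A picture is of the moment at which its call begins: read the wrist's pose just before it. get_calibration takes no time and is no camera call; for the wrist camera it gives the pose at the moment of the call.
- close_job(): hands the job in; it is judged then, once.
The state is a dict: "time": time; "joint_positions": joint angles; "qd": joint speeds; "joint_torque": joint torques, N m; "position": TCP position; "tool_rot": TCP orientation; "ft_force": force on the tool from outside, world axes, zero at the start; "torque": the same for the moment, N m; "grip_width": opening from 0.0 (shut) to 1.0 (fully open); "grip_force": force on a finger pad.
Only numpy, scipy, OpenCV 4.12 (cv2) and the standard library are available. Lean on these libraries where they do the work, as an engineer would, in place of code of your own. Each camera call takes 0.05 s, during which the arm holds its last target. There are 200 camera calls.

## Working session

There is one attempt and no reset: what is moved stays moved. The work goes in short steps, Python scripts to look and compute and a tool call to move; the robot and the scene stay as the last step left them, time stands still between calls to the robot, and variables do not carry over. Pictures are saved under pics/ and viewed, at most 10 in all, crops included, and the job is handed in when it is done.

Besides the shell and the picture viewer there is one more tool, called after "Call:" as name(argument=value, ...) on one line, values as JSON. send_rows: Moves the arm, as the interface text tells. Its arguments: {"type":"object","properties":{"rows":{"type":"array","items":{"type":"object","properties":{"hand":{"type":"number"},"x":{"type":"number"},"y":{"type":"number"},"z":{"type":"number"},"roll":{"type":"number"}}}},"force":{"type":"number"}},"required":["rows"]}

```bash
mkdir -p pics; cat > h.py <<'E'
import numpy as np, cv2
from bench import *
def ray(c,u,v):
    k=get_calibration(c) if isinstance(c,str) else c
    T=np.array(k["world_from_camera"]);d=T[:3,:3]@np.linalg.solve(np.array(k["mtx"]),[u,v,1.]);return T[:3,3],d
def atz(c,u,v,z):
    o,d=ray(c,u,v);return o+d*(z-o[2])/d[2]
def tri(*obs):
    A=np.zeros((3,3));b=np.zeros(3);R=[]
    for c,u,v in obs:
        o,d=ray(c,u,v);d=d/np.linalg.norm(d);P=np.eye(3)-np.outer(d,d);A+=P;b+=P@o;R.append((o,P))
    p=np.linalg.solve(A,b);return p.round(4),[round(float(np.linalg.norm(P@(p-o))),4) for o,P in R]
E
python3 - <<'E'
from h import *
for n in("scene","top"):
    cv2.imwrite(f"pics/{n}.png",get_image(n)); k=get_calibration(n);print(n,np.array(k["world_from_camera"]).round(3).tolist(),k["mtx"])
s=get_state();print(s["time"],s["position"],s["tool_rot"],s["ft_force"],s["grip_width"])
E
```

```text
scene [[-0.697, 0.477, -0.535, 1.185], [0.717, 0.47, -0.515, 0.639], [0.006, -0.743, -0.669, 0.99], [0.0, 0.0, 0.0, 1.0]] [[533.15501299   0.         318.15042053]
 [  0.         533.15501299 232.9024395 ]
 [  0.           0.           1.        ]]
top [[0.062, -0.975, 0.213, 0.238], [-0.998, -0.061, 0.009, -0.009], [0.004, -0.213, -0.977, 1.533], [0.0, 0.0, 0.0, 1.0]] [[572.67911317   0.         316.44103526]
 [  0.         572.67911317 238.74205153]
 [  0.           0.           1.        ]]
0.1 [0.15624539 0.63056027 0.29128623] [-3.80483491e-01 -3.11836551e+00  2.66107808e-03] [0.24675959 1.15094325 0.52282006] 0.9963001863675462
```

View pics/scene.png

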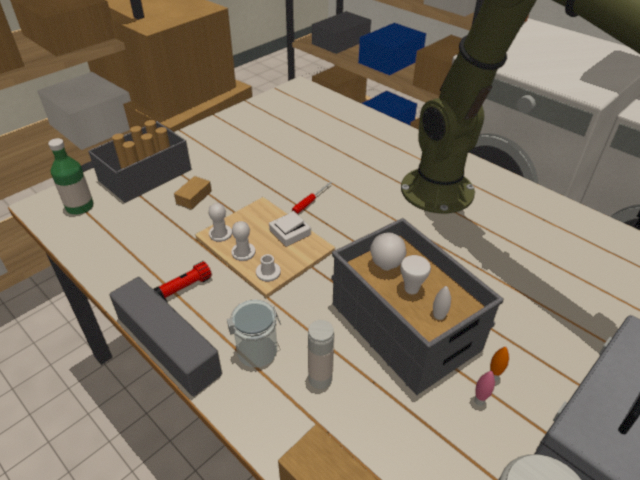

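View pics/top.png

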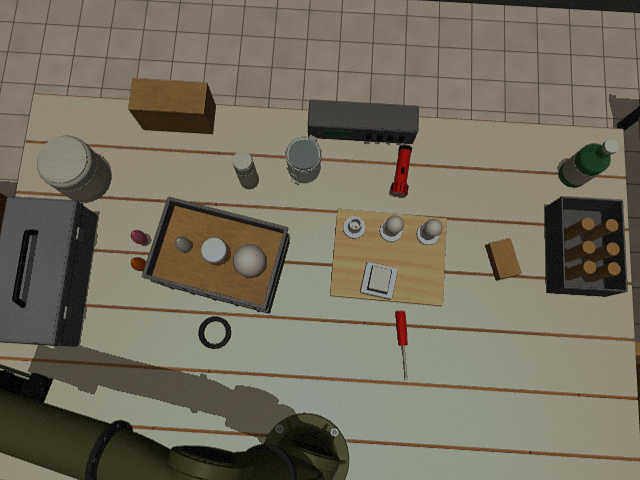

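The scene shows the candle in the crate at about (442,302), with the reflector at (414,270) and the globe at (388,250). In the top view these are at (183,244), (214,250) and (249,260). Possible candles are the grey-white one in the crate, the orange one at (500,361) and the pink one at (485,387). The first fits, as it is white and stands in the crate insert; the other two are coloured and outside it. The empty holder is at scene (267,260), top (355,226), and the switch at scene (290,227), top (379,280). I'll confirm these in one enlarged montage.

```bash
python3 - <<'E'
from h import *
s=cv2.imread("pics/scene.png");t=cv2.imread("pics/top.png")
f=lambda im,x,y,w,h,k:cv2.resize(im[y:y+h,x:x+w],None,fx=k,fy=k,interpolation=cv2.INTER_CUBIC)
# tiles 400x300: 5x of 80x60
a=np.hstack([f(s,405,270,80,60,5),f(s,245,205,80,60,5)]);b=np.hstack([f(t,160,215,80,60,5),f(t,335,215,100,75,4)])
cv2.imwrite("pics/m.png",np.vstack([a,b]))
E
```

```text
(no output)
```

View pics/m.png

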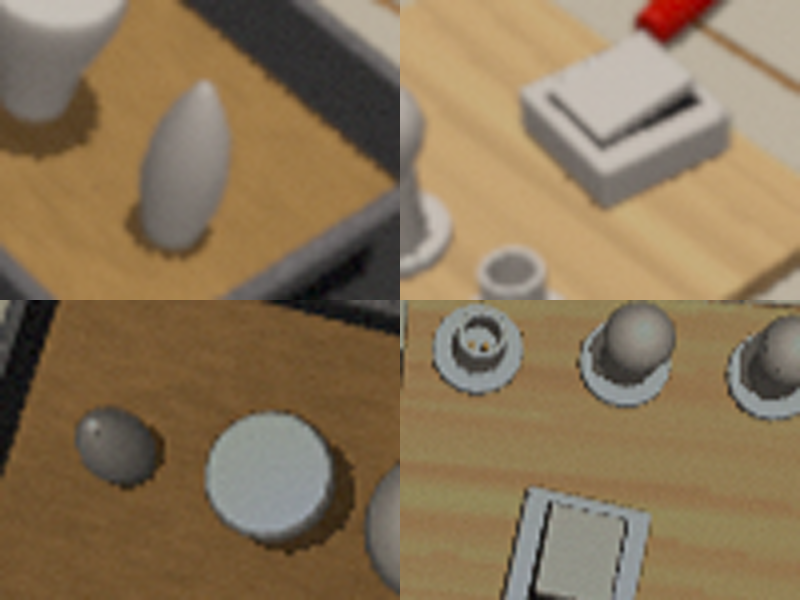

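The crop confirms the white candle: its tip is at scene (446,286.4), top (178.6,241.4). The empty mouth is at scene (267.4,259), top (355.2,223.8). The near edge of the paddle stands raised, with its middle at scene (298.8,217.4), and the middle of its far edge is at (280.2,228.6).

```bash
python3 - <<'E'
from h import *
print("candle",tri(("scene",446,286.4),("top",178.6,241.4)))
print("empty",tri(("scene",267.4,259),("top",355.2,223.8)))
print("pad far",tri(("scene",280.2,228.6),("top",382,267.3)))
print("pad near",tri(("scene",298.8,217.4),("top",376.5,292)))
print("near z58",atz("scene",298.8,217.4,.0615),"far",atz("scene",280.2,228.6,.049))
for n,u,v,z in(("globe",388,236,.217),("refl",415,262,.205),("f1",241,228,.12),("f2",217,209,.12),("can",320,324,.17)):print(n,atz("scene",u,v,z).round(3))
print("crate",[atz("top",u,v,.175).round(3)[:2].tolist() for u,v in((168,200),(289,232),(272,310),(146,276))])
T=np.array(get_calibration("wrist")["world_from_camera"]);s=get_state();print("wristcam-tcp",(T[:3,3]-s["position"]).round(3),T[:3,2].round(2))
E
```

```text
candle (array([0.4994, 0.3281, 0.2111]), [0.0013, 0.0013])
empty (array([ 0.6038, -0.094 ,  0.0669]), [0.0016, 0.0016])
pad far (array([ 0.4941, -0.1695,  0.0506]), [0.0031, 0.0031])
pad near (array([ 0.4298, -0.1598,  0.0556]), [0.0004, 0.0004])
near z58 [ 0.43473256 -0.15510255  0.0615    ] far [ 0.49142187 -0.16806305  0.049     ]
globe [0.469 0.159 0.217]
refl [0.481 0.242 0.205]
f1 [ 0.61  -0.177  0.12 ]
f2 [ 0.606 -0.278  0.12 ]
can [0.716 0.195 0.17 ]
crate [[0.609, 0.374], [0.547, 0.071], [0.356, 0.097], [0.418, 0.404]]
wristcam-tcp [-0.069  0.017  0.093] [ 0.26 -0.06 -0.96]
```

Call:
send_rows(rows=[{"hand":0,"x":20,"y":-5,"z":35},{"hand":0,"x":20,"y":-5,"z":35},{"hand":0,"x":20,"y":-5,"z":35},{"hand":0,"x":20,"y":-5,"z":35},{"hand":0,"x":45,"y":-20},{"hand":0,"x":45,"y":-20},{"hand":0,"x":45,"y":-20},{"hand":0,"x":45,"y":-20},{"hand":0,"x":45,"y":-20},{"hand":0,"x":45,"y":-20}])

```text
schema error: expected keys hand, x, y, z, roll
```

Call:
send_rows(rows=[{"hand":0,"x":40,"y":-25},{"hand":0,"x":40,"y":-25},{"hand":0,"x":5,"y":-45},{"hand":0,"x":5,"y":-45},{"hand":0,"x":5,"y":-45},{"hand":0,"x":5,"y":-45},{"hand":0,"x":5,"y":-45},{"hand":0,"x":5,"y":-45},{"hand":0,"x":5,"y":-45},{"hand":0,"x":5,"y":-45}])

```text
schema error: expected keys hand, x, y, z, roll
```

All keys are required in every row.

Call:
send_rows(rows=[{"hand":0,"x":20,"y":-5,"z":35,"roll":0},{"hand":0,"x":20,"y":-5,"z":35,"roll":0},{"hand":0,"x":20,"y":-5,"z":35,"roll":0},{"hand":0,"x":20,"y":-5,"z":35,"roll":0},{"hand":0,"x":45,"y":-20,"z":0,"roll":0},{"hand":0,"x":45,"y":-20,"z":0,"roll":0},{"hand":0,"x":45,"y":-20,"z":0,"roll":0},{"hand":0,"x":45,"y":-20,"z":0,"roll":0},{"hand":0,"x":45,"y":-20,"z":0,"roll":0},{"hand":0,"x":45,"y":-20,"z":0,"roll":0}])

```text
time: 1.1
position: [0.5078, 0.4899, 0.4318]
tool_rot: [-0.38, -3.118, 0.001]
ft_force: [-0.7, 0.9, 0.4]
grip_width: 0.172
grip_force: 0.0
```

Call:
send_rows(rows=[{"hand":0,"x":40,"y":-25,"z":0,"roll":0},{"hand":0,"x":40,"y":-25,"z":0,"roll":0},{"hand":0,"x":5,"y":-45,"z":0,"roll":0},{"hand":0,"x":5,"y":-45,"z":0,"roll":0},{"hand":0,"x":5,"y":-45,"z":0,"roll":0},{"hand":0,"x":5,"y":-45,"z":0,"roll":0},{"hand":0,"x":5,"y":-45,"z":0,"roll":0},{"hand":0,"x":5,"y":-45,"z":0,"roll":0},{"hand":0,"x":5,"y":-45,"z":0,"roll":0},{"hand":0,"x":5,"y":-45,"z":0,"roll":0}])

```text
time: 2.1
position: [0.6261, 0.0791, 0.4319]
tool_rot: [-0.38, -3.118, -0.0]
ft_force: [0.2, -0.5, 0.3]
grip_width: 0.006
grip_force: 0.0
```

Call:
send_rows(rows=[{"hand":0,"x":-26,"y":-34,"z":0,"roll":0},{"hand":0,"x":-26,"y":-34,"z":0,"roll":0},{"hand":0,"x":-26,"y":-34,"z":0,"roll":0},{"hand":0,"x":-26,"y":-34,"z":0,"roll":0},{"hand":0,"x":-27,"y":-34,"z":0,"roll":0},{"hand":0,"x":-27,"y":-33,"z":0,"roll":0},{"hand":0,"x":-27,"y":-33,"z":0,"roll":0},{"hand":0,"x":0,"y":0,"z":-50,"roll":0},{"hand":0,"x":0,"y":0,"z":-50,"roll":0},{"hand":0,"x":0,"y":0,"z":-50,"roll":0}])

```text
time: 3.1
position: [0.4408, -0.1552, 0.2808]
tool_rot: [0.381, 3.117, 0.001]
ft_force: [0.3, 0.1, -1.0]
grip_width: 0.003
grip_force: 0.0
```

```bash
python3 - <<'E'
from h import *
import pickle
k=get_calibration("wrist");s=get_state();im=get_image("wrist");cv2.imwrite("pics/w1.png",im);pickle.dump(k,open("k1","wb"));print(s["position"],s["time"])
T=np.array(k["world_from_camera"]);
for p in([.441,-.157,.054],[.463,-.162,.05],[.604,-.094,.068],[.441,-.157,s["position"][2]-.07]):
    c=np.array(k["mtx"])@(T[:3,:3].T@(np.array(p)-T[:3,3]));print(p,c[:2]/c[2])
E
```

```text
[ 0.44082678 -0.15523564  0.28080816] 3.1
[0.441, -0.157, 0.054] [317.97103867 219.12913473]
[0.463, -0.162, 0.05] [318.56363349 244.80411079]
[0.604, -0.094, 0.068] [434.89645176 385.2039749 ]
[0.441, -0.157, np.float64(0.21080815547931714)] [316.51275548 299.16893978]
```

View pics/w1.png

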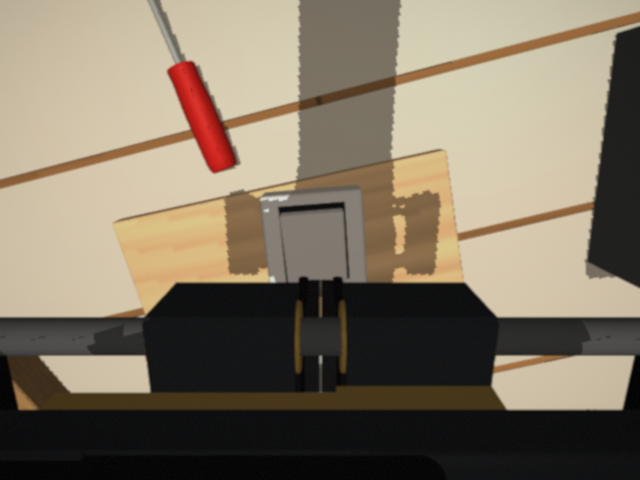

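The wrist view shows the paddle's near edge with its middle at (313,209). The fingers need about 5 mm more towards −y; x is right.

Call:
send_rows(rows=[{"hand":0,"x":0,"y":-6,"z":-40,"roll":0},{"hand":0,"x":0,"y":0,"z":-40,"roll":0},{"hand":0,"x":0,"y":0,"z":-40,"roll":0},{"hand":0,"x":0,"y":0,"z":-20,"roll":0},{"hand":0,"x":0,"y":0,"z":-5,"roll":0},{"hand":0,"x":0,"y":0,"z":-3,"roll":0},{"hand":0,"x":0,"y":0,"z":0,"roll":0}])

```text
time: 3.85
position: [0.4422, -0.1613, 0.1355]
tool_rot: [0.38, 3.117, -0.0]
ft_force: [0.5, 0.4, -0.2]
grip_width: -0.0
grip_force: 0.0
```

Call:
send_rows(rows=[{"hand":0,"x":0,"y":0,"z":-3,"roll":0},{"hand":0,"x":0,"y":0,"z":-3,"roll":0},{"hand":0,"x":0,"y":0,"z":-3,"roll":0},{"hand":0,"x":0,"y":0,"z":0,"roll":0}])

```text
time: 4.25
position: [0.4405, -0.1611, 0.1273]
tool_rot: [-0.381, -3.116, -0.002]
ft_force: [-10.6, 2.6, 18.5]
grip_width: 0.006
grip_force: 10.6
```

Call:
send_rows(rows=[{"hand":0,"x":0,"y":0,"z":0,"roll":0},{"hand":0,"x":0,"y":0,"z":-1,"roll":0},{"hand":0,"x":0,"y":0,"z":0,"roll":0}])

```text
time: 4.55
position: [0.4406, -0.1612, 0.1271]
tool_rot: [-0.381, -3.116, -0.003]
ft_force: [-13.3, 3.1, 26.5]
grip_width: 0.003
grip_force: 14.4
```

```bash
python3 - <<'E'
from h import *
s=get_image("scene");print(get_state()["ft_force"])
cv2.imwrite("pics/s2.png",cv2.resize(s[195:255,245:325],None,fx=8,fy=8,interpolation=cv2.INTER_CUBIC))
E
```

```text
[-13.9935222    3.29021977  26.35992859]
```

View pics/s2.png

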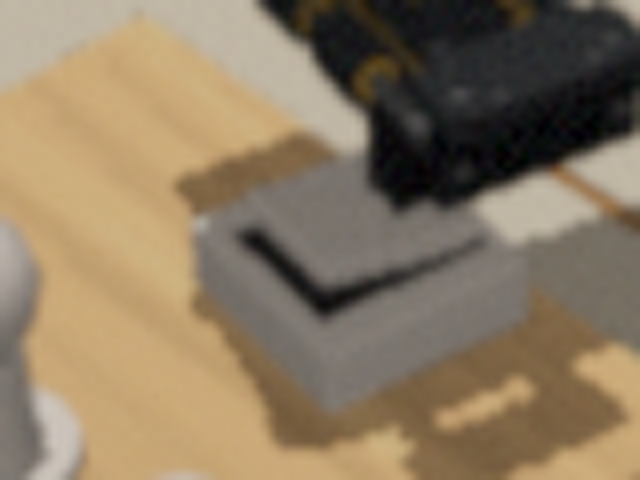

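Off: the far half now stands raised and the near half is down on its stop, with 26 N on it. I'll lift off, then go round the far side of the crate at height.

Call:
send_rows(rows=[{"hand":0,"x":0,"y":0,"z":10,"roll":0},{"hand":0,"x":0,"y":0,"z":47,"roll":0},{"hand":0,"x":0,"y":0,"z":50,"roll":0},{"hand":0,"x":0,"y":0,"z":50,"roll":0},{"hand":0,"x":0,"y":0,"z":50,"roll":0},{"hand":0,"x":0,"y":0,"z":50,"roll":0},{"hand":0,"x":0,"y":0,"z":50,"roll":0},{"hand":0,"x":30,"y":35,"z":0,"roll":0},{"hand":0,"x":30,"y":35,"z":0,"roll":0},{"hand":0,"x":30,"y":35,"z":0,"roll":0}])

```text
time: 5.6
position: [0.5326, -0.0549, 0.4327]
tool_rot: [0.381, 3.114, 0.002]
ft_force: [-0.1, 0.1, -0.1]
grip_width: 0.006
grip_force: 0.0
```

Call:
send_rows(rows=[{"hand":0,"x":30,"y":35,"z":0,"roll":0},{"hand":0,"x":30,"y":35,"z":0,"roll":0},{"hand":0,"x":30,"y":35,"z":0,"roll":0},{"hand":0,"x":0,"y":45,"z":0,"roll":0},{"hand":0,"x":0,"y":45,"z":0,"roll":0},{"hand":0,"x":0,"y":45,"z":0,"roll":0},{"hand":0,"x":0,"y":45,"z":0,"roll":0},{"hand":0,"x":0,"y":45,"z":0,"roll":0},{"hand":0,"x":0,"y":45,"z":0,"roll":0},{"hand":0,"x":0,"y":0,"z":0,"roll":0}])

```text
time: 6.6
position: [0.6187, 0.3285, 0.4295]
tool_rot: [-0.361, -3.118, -0.007]
ft_force: [-1.4, 0.2, -0.1]
grip_width: 0.003
grip_force: 0.0
```

Call:
send_rows(rows=[{"hand":0,"x":-40,"y":0,"z":0,"roll":0},{"hand":0,"x":-40,"y":0,"z":0,"roll":0},{"hand":0,"x":-40,"y":0,"z":0,"roll":0},{"hand":0,"x":0,"y":0,"z":-40,"roll":0},{"hand":0,"x":0,"y":0,"z":-40,"roll":0},{"hand":0,"x":0,"y":0,"z":-25,"roll":0},{"hand":0,"x":0,"y":0,"z":0,"roll":0},{"hand":0,"x":0,"y":0,"z":0,"roll":0}])

```text
time: 7.4
position: [0.5017, 0.3189, 0.3272]
tool_rot: [0.381, 3.117, 0.001]
ft_force: [0.4, -0.1, 0.5]
grip_width: 0.004
grip_force: 0.0
```

```bash
python3 - <<'E'
from h import *
s=get_image("scene");w=get_image("wrist");print(get_state()["position"])
f=lambda im,x,y,w,h,k:cv2.resize(im[y:y+h,x:x+w],None,fx=k,fy=k,interpolation=cv2.INTER_CUBIC)
cv2.imwrite("pics/s3.png",np.hstack([f(s,400,225,80,96,5),f(s,260,195,80,96,5)]))
E
```

```text
[0.50228016 0.31934294 0.3286903 ]
```

View pics/s3.png

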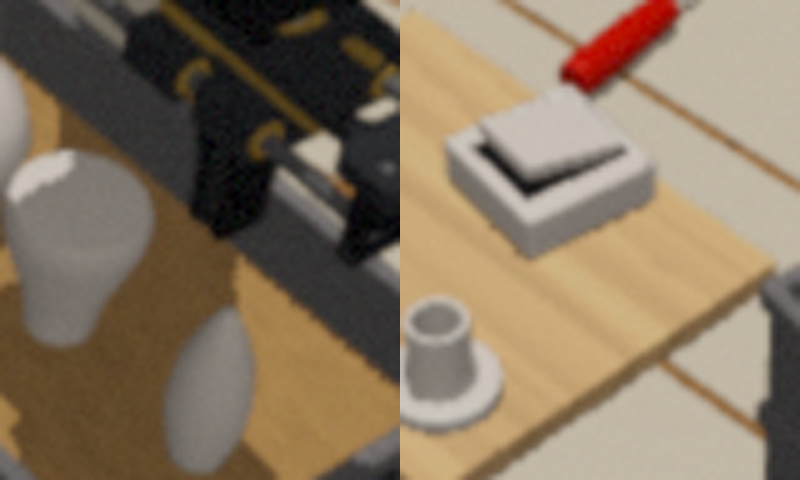

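The gripper needs about 9 mm more in y and 25 mm down to stand over the candle tip. In the right tile the rocker's far half is raised; I'll check its angle numerically from the paddle corners at scene (305,224.6), (286,231.4), (276.6,220) and (294,212).

Call:
send_rows(rows=[{"hand":0,"x":-2,"y":5,"z":-13,"roll":0},{"hand":0,"x":-1,"y":4,"z":-12,"roll":0},{"hand":0,"x":0,"y":0,"z":0,"roll":0},{"hand":0,"x":0,"y":0,"z":0,"roll":0}])

```text
time: 7.9
position: [0.4979, 0.3281, 0.3006]
tool_rot: [-0.379, -3.118, 0.002]
ft_force: [-0.2, -0.0, 1.1]
grip_width: 0.006
grip_force: 0.0
```

```bash
python3 - <<'E'
from h import *
from scipy.optimize import least_squares
k=get_calibration("scene");K=np.array(k["mtx"]);T=np.array(k["world_from_camera"])
def pr(P):
    c=(P-T[:3,3])@T[:3,:3]@K.T;return c[:,:2]/c[:,2:]
def model(q,a):  # corners near-right(+y), far(+y), far(-y), near(-y)
    x,y,w,dz=q;L=np.array([[-31,25],[31,25],[31,-25],[-31,-25]])/1e3
    lx=L[:,0]*np.cos(a)+.005*np.sin(a)*-1;z=.05+dz-L[:,0]*np.sin(a)
    c,s=np.cos(w),np.sin(w);return pr(np.c_[x+c*lx-s*L[:,1],y+s*lx+c*L[:,1],z])
obs=np.array([[305,224.6],[286,231.4],[276.6,220],[294,212]])
on=np.array([[697,88],[603,140],[548,95],[642,37]])/5+[245-80,205]
f=lambda p:np.r_[(model(p[:4],p[4])-obs).ravel(),(model(p[:4],p[5])-on).ravel()]
r=least_squares(f,[.463,-.162,-.22,.005,-.2,.2],x_scale=.01);print(r.x.round(4),np.abs(r.fun).max())
s=get_state();print(s["position"],s["time"])
E
```

```text
[ 0.4597 -0.1635 -0.1576  0.0039 -0.0741  0.0993] 1.9011972421338896
[0.49794972 0.32811114 0.30057741] 7.9
```

```bash
python3 - <<'E'
from h import *
a=cv2.imread("pics/scene.png");b=get_image("scene")
f=lambda im:cv2.resize(im[205:250,265:315],None,fx=8,fy=8,interpolation=cv2.INTER_LANCZOS4)
cv2.imwrite("pics/cmp.png",np.hstack([f(a),f(b)]))
E
```

```text
(no output)
```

View pics/cmp.png

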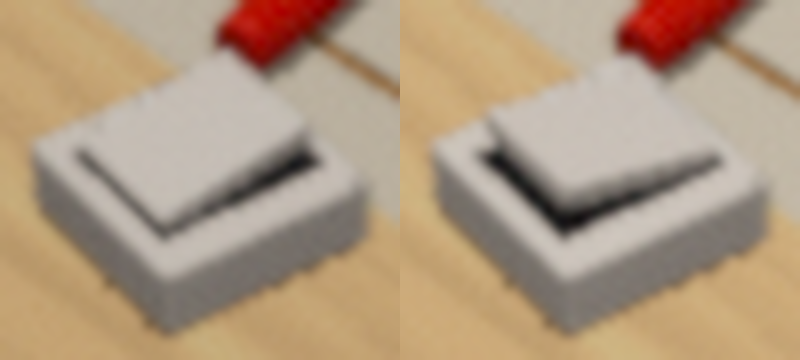

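```bash
python3 - <<'E'
from h import *
from scipy.optimize import least_squares
k=get_calibration("scene");K=np.array(k["mtx"]);T=np.array(k["world_from_camera"])
def pr(P):
    c=(P-T[:3,3])@T[:3,:3]@K.T;return c[:,:2]/c[:,2:]
def place(q,l): c,s=np.cos(q[2]),np.sin(q[2]);return pr(np.c_[q[0]+c*l[:,0]-s*l[:,1],q[1]+s*l[:,0]+c*l[:,1],l[:,2]+q[3]])
L=np.array([[-31,25],[31,25],[31,-25],[-31,-25]])/1e3
def pad(q,h,a): return place(q,np.c_[L[:,0]*np.cos(a)-h*np.sin(a)*1,L[:,1],.05+h*np.cos(a)-L[:,0]*np.sin(a)])
B=np.array([[42,-42,46],[42,42,46],[-42,42,46],[42,42,18]])/1e3
px=lambda l:np.array(l)/8+[265,205]
box=px([[33,150],[165,275],[365,185],[165,335]]);on=px([[305,135],[165,222],[78,150],[225,52]]);off=px([[318,155],[165,195],[90,115],[232,60]])
for h in(.005,.007,.009,None):
    f=lambda p:np.r_[(place(p,B)-box).ravel(),(pad(p,h or p[6],p[4])-on).ravel(),(pad(p,h or p[6],p[5])-off).ravel()]
    r=least_squares(f,[.463,-.162,-.22,0,.18,-.2]+([.006] if not h else []),x_scale=.01);print(h,r.x.round(4),np.sqrt((r.fun**2).mean()).round(2))
q=r.x
for a in(-.2,-.1,0):print(a,((pad(q,q[6] ,a)-[265,205])*8).round().tolist())
E
```

```text
0.005 [ 0.4409 -0.1856 -0.1689 -0.0254  0.166  -0.1288] 0.84
0.007 [ 0.4364 -0.1906 -0.1698 -0.0326  0.1572 -0.1158] 0.82
0.009 [ 0.4317 -0.1959 -0.1707 -0.0402  0.147  -0.1032] 0.82
None [ 0.4349 -0.1924 -0.1701 -0.0351  0.1539 -0.1115  0.0077] 0.81
-0.2 [[307.0, 157.0], [159.0, 198.0], [80.0, 120.0], [226.0, 81.0]]
-0.1 [[310.0, 148.0], [160.0, 204.0], [81.0, 126.0], [229.0, 73.0]]
0 [[312.0, 140.0], [162.0, 210.0], [83.0, 132.0], [231.0, 65.0]]
```

The picture gives the off angle only roughly (−0.11 to −0.2). There is plenty of time, so I'll go back and press once more, slightly nearer the robot, before pointing.

Call:
send_rows(rows=[{"hand":0,"x":0,"y":0,"z":43,"roll":0},{"hand":0,"x":0,"y":0,"z":43,"roll":0},{"hand":0,"x":0,"y":0,"z":43,"roll":0},{"hand":0,"x":40,"y":0,"z":0,"roll":0},{"hand":0,"x":40,"y":0,"z":0,"roll":0},{"hand":0,"x":40,"y":0,"z":0,"roll":0},{"hand":0,"x":0,"y":-45,"z":0,"roll":0},{"hand":0,"x":0,"y":-45,"z":0,"roll":0},{"hand":0,"x":0,"y":-45,"z":0,"roll":0},{"hand":0,"x":0,"y":-45,"z":0,"roll":0}])

```text
time: 8.95
position: [0.6185, 0.1459, 0.4305]
tool_rot: [0.381, 3.118, -0.0]
ft_force: [0.8, 0.1, 0.2]
grip_width: 0.003
grip_force: 0.0
```

Call:
send_rows(rows=[{"hand":0,"x":0,"y":-45,"z":0,"roll":0},{"hand":0,"x":0,"y":-45,"z":0,"roll":0},{"hand":0,"x":-30,"y":-36,"z":0,"roll":0},{"hand":0,"x":-30,"y":-36,"z":0,"roll":0},{"hand":0,"x":-30,"y":-36,"z":0,"roll":0},{"hand":0,"x":-30,"y":-36,"z":0,"roll":0},{"hand":0,"x":-30,"y":-36,"z":0,"roll":0},{"hand":0,"x":-30,"y":-36,"z":-10,"roll":0},{"hand":0,"x":0,"y":0,"z":-50,"roll":0},{"hand":0,"x":0,"y":0,"z":-50,"roll":0}])

```text
time: 9.95
position: [0.4382, -0.1601, 0.3213]
tool_rot: [0.386, 3.111, 0.002]
ft_force: [1.1, 0.8, -1.2]
grip_width: 0.007
grip_force: 0.0
```

Call:
send_rows(rows=[{"hand":0,"x":-4,"y":-2,"z":-45,"roll":0},{"hand":0,"x":0,"y":0,"z":-45,"roll":0},{"hand":0,"x":0,"y":0,"z":-45,"roll":0},{"hand":0,"x":0,"y":0,"z":-43,"roll":0},{"hand":0,"x":0,"y":0,"z":-6,"roll":0},{"hand":0,"x":0,"y":0,"z":0,"roll":0},{"hand":0,"x":0,"y":0,"z":0,"roll":0}])

```text
time: 10.65
position: [0.436, -0.1606, 0.1386]
tool_rot: [0.38, 3.115, -0.0]
ft_force: [-0.0, 0.3, 0.0]
grip_width: 0.005
grip_force: 0.0
```

Call:
send_rows(rows=[{"hand":0,"x":0,"y":0,"z":-3,"roll":0},{"hand":0,"x":0,"y":0,"z":0,"roll":0},{"hand":0,"x":0,"y":0,"z":-3,"roll":0},{"hand":0,"x":0,"y":0,"z":0,"roll":0},{"hand":0,"x":0,"y":0,"z":0,"roll":0}])

```text
time: 11.15
position: [0.4343, -0.16, 0.1304]
tool_rot: [0.38, 3.118, 0.0]
ft_force: [-0.2, -0.7, -0.1]
grip_width: 0.003
grip_force: 0.0
```

Call:
send_rows(rows=[{"hand":0,"x":0,"y":0,"z":-2,"roll":0},{"hand":0,"x":0,"y":0,"z":0,"roll":0},{"hand":0,"x":0,"y":0,"z":0,"roll":0}])

```text
time: 11.45
position: [0.4342, -0.1601, 0.1282]
tool_rot: [-0.38, -3.118, -0.0]
ft_force: [0.2, -1.1, -1.0]
grip_width: 0.007
grip_force: 0.0
```

Call:
send_rows(rows=[{"hand":0,"x":0,"y":0,"z":-2,"roll":0},{"hand":0,"x":0,"y":0,"z":0,"roll":0},{"hand":0,"x":0,"y":0,"z":0,"roll":0}])

```text
time: 11.75
position: [0.4345, -0.1602, 0.1266]
tool_rot: [0.381, 3.118, 0.0]
ft_force: [-0.1, 0.5, 3.7]
grip_width: 0.005
grip_force: 1.9
```

Call:
send_rows(rows=[{"hand":0,"x":0,"y":0,"z":-2,"roll":0},{"hand":0,"x":0,"y":0,"z":0,"roll":0},{"hand":0,"x":0,"y":0,"z":0,"roll":0}])

```text
time: 12.05
position: [0.4347, -0.1602, 0.1261]
tool_rot: [0.381, 3.118, 0.001]
ft_force: [-5.6, 1.8, 17.6]
grip_width: 0.007
grip_force: 9.1
```

The stop is 1.0 mm lower 6 mm further out, a slope of about 0.17–0.2, so the rocker is fully off. Back to the candle now.

Call:
send_rows(rows=[{"hand":0,"x":0,"y":0,"z":10,"roll":0},{"hand":0,"x":0,"y":0,"z":45,"roll":0},{"hand":0,"x":0,"y":0,"z":50,"roll":0},{"hand":0,"x":0,"y":0,"z":50,"roll":0},{"hand":0,"x":0,"y":0,"z":50,"roll":0},{"hand":0,"x":0,"y":0,"z":50,"roll":0},{"hand":0,"x":0,"y":0,"z":50,"roll":0},{"hand":0,"x":31,"y":35,"z":0,"roll":0},{"hand":0,"x":31,"y":35,"z":0,"roll":0},{"hand":0,"x":31,"y":35,"z":0,"roll":0}])

```text
time: 13.05
position: [0.5282, -0.0539, 0.4298]
tool_rot: [0.381, 3.117, 0.001]
ft_force: [0.8, -0.2, -0.2]
grip_width: 0.009
grip_force: 0.0
```

Call:
send_rows(rows=[{"hand":0,"x":31,"y":35,"z":0,"roll":0},{"hand":0,"x":31,"y":35,"z":0,"roll":0},{"hand":0,"x":31,"y":35,"z":0,"roll":0},{"hand":0,"x":0,"y":45,"z":0,"roll":0},{"hand":0,"x":0,"y":45,"z":0,"roll":0},{"hand":0,"x":0,"y":45,"z":0,"roll":0},{"hand":0,"x":0,"y":45,"z":0,"roll":0},{"hand":0,"x":0,"y":45,"z":0,"roll":0},{"hand":0,"x":0,"y":45,"z":0,"roll":0},{"hand":0,"x":0,"y":8,"z":0,"roll":0}])

```text
time: 14.05
position: [0.6178, 0.3359, 0.427]
tool_rot: [-0.365, -3.116, -0.004]
ft_force: [-0.2, 1.1, -0.9]
grip_width: 0.005
grip_force: 0.0
```

Call:
send_rows(rows=[{"hand":0,"x":-40,"y":0,"z":0,"roll":0},{"hand":0,"x":-40,"y":0,"z":0,"roll":0},{"hand":0,"x":-40,"y":0,"z":0,"roll":0},{"hand":0,"x":0,"y":0,"z":-40,"roll":0},{"hand":0,"x":0,"y":0,"z":-40,"roll":0},{"hand":0,"x":0,"y":0,"z":-30,"roll":0},{"hand":0,"x":0,"y":0,"z":0,"roll":0},{"hand":0,"x":0,"y":0,"z":0,"roll":0}])

```text
time: 14.85
position: [0.5005, 0.3276, 0.3197]
tool_rot: [-0.381, -3.118, 0.001]
ft_force: [0.9, 0.3, 1.4]
grip_width: 0.004
grip_force: 0.0
```

Call:
send_rows(rows=[{"hand":0,"x":-1,"y":0,"z":-9,"roll":0},{"hand":0,"x":0,"y":0,"z":-9,"roll":0},{"hand":0,"x":0,"y":0,"z":0,"roll":0},{"hand":0,"x":0,"y":0,"z":0,"roll":0}])

```text
time: 15.25
position: [0.4993, 0.328, 0.3014]
tool_rot: [0.38, 3.118, 0.0]
ft_force: [-0.2, 0.3, -0.0]
grip_width: 0.007
grip_force: 0.0
```

```bash
python3 - <<'E'
from h import *
s=get_image("scene");t=get_image("top");print(get_state()["position"])
f=lambda im,x,y,w,h,k:cv2.resize(im[y:y+h,x:x+w],None,fx=k,fy=k,interpolation=cv2.INTER_CUBIC)
cv2.imwrite("pics/s4.png",np.hstack([f(s,405,235,80,80,5),f(t,140,205,80,80,5)]))
E
```

```text
[0.49950059 0.32806012 0.30175452]
```

View pics/s4.png

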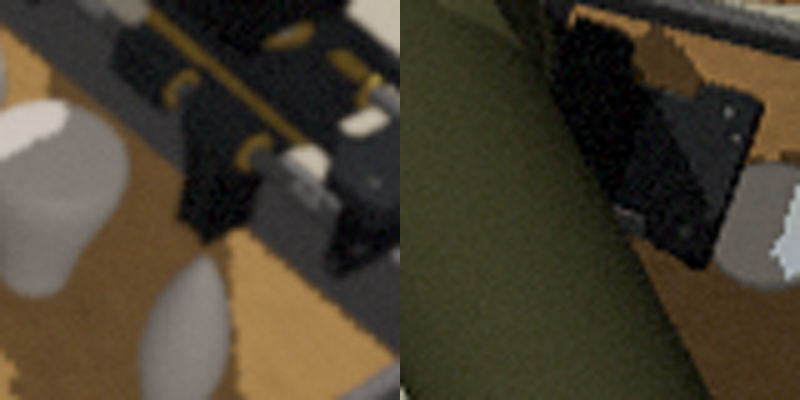

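The left tile shows the fingertips just above the candle's tip at (446,286), about 20 mm up and within 3 mm sideways. I'll shift slightly and stay there.

Call:
send_rows(rows=[{"hand":0,"x":1,"y":-1,"z":0,"roll":0},{"hand":0,"x":0,"y":0,"z":0,"roll":0},{"hand":0,"x":0,"y":0,"z":0,"roll":0},{"hand":0,"x":0,"y":0,"z":0,"roll":0},{"hand":0,"x":0,"y":0,"z":0,"roll":0},{"hand":0,"x":0,"y":0,"z":0,"roll":0},{"hand":0,"x":0,"y":0,"z":0,"roll":0},{"hand":0,"x":0,"y":0,"z":0,"roll":0},{"hand":0,"x":0,"y":0,"z":0,"roll":0},{"hand":0,"x":0,"y":0,"z":0,"roll":0}])

```text
time: 16.35
position: [0.5003, 0.3269, 0.3013]
tool_rot: [0.38, 3.118, 0.0]
ft_force: [-0.3, 0.6, 0.1]
grip_width: 0.003
grip_force: 0.0
```

Call:
send_rows(rows=[{"hand":0,"x":0,"y":0,"z":0,"roll":0},{"hand":0,"x":0,"y":0,"z":0,"roll":0},{"hand":0,"x":0,"y":0,"z":0,"roll":0},{"hand":0,"x":0,"y":0,"z":0,"roll":0},{"hand":0,"x":0,"y":0,"z":0,"roll":0},{"hand":0,"x":0,"y":0,"z":0,"roll":0},{"hand":0,"x":0,"y":0,"z":0,"roll":0},{"hand":0,"x":0,"y":0,"z":0,"roll":0},{"hand":0,"x":0,"y":0,"z":0,"roll":0},{"hand":0,"x":0,"y":0,"z":0,"roll":0}])

```text
time: 17.35
position: [0.5003, 0.327, 0.3013]
tool_rot: [0.38, 3.118, 0.0]
ft_force: [-1.2, 0.3, 0.9]
grip_width: 0.006
grip_force: 0.0
```

Call:
send_rows(rows=[{"hand":0,"x":0,"y":0,"z":0,"roll":0},{"hand":0,"x":0,"y":0,"z":0,"roll":0},{"hand":0,"x":0,"y":0,"z":0,"roll":0},{"hand":0,"x":0,"y":0,"z":0,"roll":0},{"hand":0,"x":0,"y":0,"z":43,"roll":0},{"hand":0,"x":0,"y":0,"z":43,"roll":0},{"hand":0,"x":0,"y":0,"z":43,"roll":0},{"hand":0,"x":40,"y":0,"z":0,"roll":0},{"hand":0,"x":40,"y":0,"z":0,"roll":0},{"hand":0,"x":40,"y":0,"z":0,"roll":0}])

```text
time: 18.35
position: [0.6214, 0.3272, 0.4313]
tool_rot: [0.379, 3.117, 0.002]
ft_force: [-0.4, 0.6, 0.8]
grip_width: 0.001
grip_force: 0.0
```

Call:
send_rows(rows=[{"hand":0,"x":0,"y":-45,"z":0,"roll":0},{"hand":0,"x":0,"y":-45,"z":0,"roll":0},{"hand":0,"x":0,"y":-45,"z":0,"roll":0},{"hand":0,"x":0,"y":-45,"z":0,"roll":0},{"hand":0,"x":0,"y":-45,"z":0,"roll":0},{"hand":0,"x":0,"y":-45,"z":0,"roll":0},{"hand":0,"x":0,"y":-45,"z":0,"roll":0},{"hand":0,"x":0,"y":-45,"z":0,"roll":0},{"hand":0,"x":-10,"y":-45,"z":0,"roll":0},{"hand":0,"x":0,"y":0,"z":0,"roll":0}])

```text
time: 19.35
position: [0.6083, -0.0877, 0.4312]
tool_rot: [0.401, 3.115, -0.007]
ft_force: [-0.1, -0.9, -0.4]
grip_width: 0.006
grip_force: 0.0
```

Call:
send_rows(rows=[{"hand":0,"x":0,"y":0,"z":-45,"roll":0},{"hand":0,"x":0,"y":0,"z":-45,"roll":0},{"hand":0,"x":0,"y":0,"z":-45,"roll":0},{"hand":0,"x":0,"y":0,"z":-45,"roll":0},{"hand":0,"x":0,"y":0,"z":-45,"roll":0},{"hand":0,"x":0,"y":0,"z":-20,"roll":0},{"hand":0,"x":0,"y":0,"z":0,"roll":0},{"hand":0,"x":0,"y":0,"z":0,"roll":0}])

```text
time: 20.15
position: [0.6108, -0.078, 0.186]
tool_rot: [0.38, 3.118, -0.0]
ft_force: [0.1, -0.0, 0.7]
grip_width: 0.008
grip_force: 0.0
```

Call:
send_rows(rows=[{"hand":0,"x":-6,"y":-16,"z":0,"roll":0},{"hand":0,"x":0,"y":0,"z":-14,"roll":0},{"hand":0,"x":0,"y":0,"z":-14,"roll":0},{"hand":0,"x":0,"y":0,"z":0,"roll":0},{"hand":0,"x":0,"y":0,"z":0,"roll":0}])

```text
time: 20.65
position: [0.6039, -0.0936, 0.1565]
tool_rot: [-0.38, -3.117, -0.0]
ft_force: [0.6, 0.0, -0.0]
grip_width: 0.005
grip_force: 0.0
```

```bash
python3 - <<'E'
from h import *
s=get_image("scene");print(get_state()["position"])
f=lambda im,x,y,w,h,k:cv2.resize(im[y:y+h,x:x+w],None,fx=k,fy=k,interpolation=cv2.INTER_CUBIC)
cv2.imwrite("pics/s5.png",f(s,225,195,100,100,6))
E
```

```text
[ 0.60433284 -0.09367002  0.1570681 ]
```

View pics/s5.png

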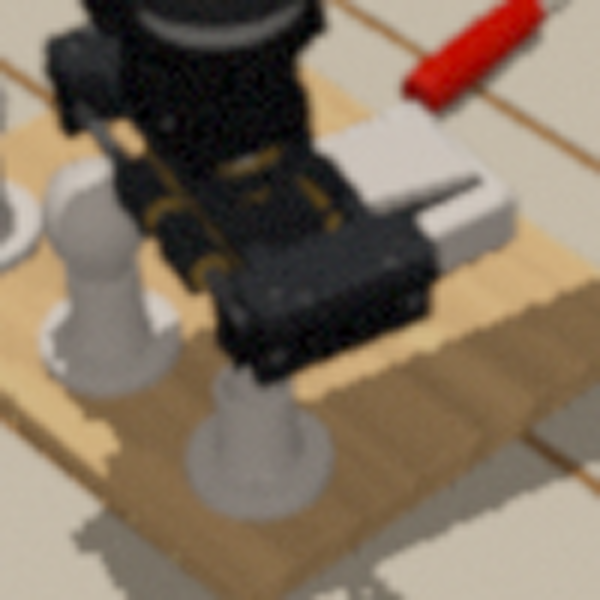

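The fingertips stand over the empty mouth at about (267,259), clear of everything, and the measured position matches the triangulated mouth within 1 mm sideways. I'll stay here and then hand in.

Call:
send_rows(rows=[{"hand":0,"x":0,"y":0,"z":0,"roll":0},{"hand":0,"x":0,"y":0,"z":0,"roll":0},{"hand":0,"x":0,"y":0,"z":0,"roll":0},{"hand":0,"x":0,"y":0,"z":0,"roll":0},{"hand":0,"x":0,"y":0,"z":0,"roll":0},{"hand":0,"x":0,"y":0,"z":0,"roll":0},{"hand":0,"x":0,"y":0,"z":0,"roll":0},{"hand":0,"x":0,"y":0,"z":0,"roll":0},{"hand":0,"x":0,"y":0,"z":0,"roll":0},{"hand":0,"x":0,"y":0,"z":0,"roll":0}])

```text
time: 21.7
position: [0.6043, -0.0941, 0.1573]
tool_rot: [0.38, 3.118, 0.0]
ft_force: [-0.9, -0.3, 0.1]
grip_width: 0.007
grip_force: 0.0
```

Call:
send_rows(rows=[{"hand":0,"x":0,"y":0,"z":0,"roll":0},{"hand":0,"x":0,"y":0,"z":0,"roll":0},{"hand":0,"x":0,"y":0,"z":0,"roll":0},{"hand":0,"x":0,"y":0,"z":0,"roll":0},{"hand":0,"x":0,"y":0,"z":0,"roll":0},{"hand":0,"x":0,"y":0,"z":0,"roll":0},{"hand":0,"x":0,"y":0,"z":0,"roll":0},{"hand":0,"x":0,"y":0,"z":0,"roll":0},{"hand":0,"x":0,"y":0,"z":0,"roll":0},{"hand":0,"x":0,"y":0,"z":0,"roll":0}])

```text
time: 22.7
position: [0.6043, -0.094, 0.1573]
tool_rot: [0.38, 3.118, 0.0]
ft_force: [0.4, -1.3, 0.4]
grip_width: 0.008
grip_force: 0.0
```

```bash
python3 -c "
from bench import *
s=get_state();print(s['position'],s['time']);print(close_job())"
```

```text
[ 0.6042988  -0.09402185  0.15727079] 22.7
the job is handed in; nothing more can be done
None
```

Handed in at 22.7 s: switch pressed fully off (with a brief hover over the candle before a second press to make sure), candle pointed at for over 2 s, arm left pointing about 2 cm above the empty holder's mouth; I saw no contact except with the switch, and no verdict was returned.

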